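# Close and pin a clamshell specimen jig, and hold it shut

## Robot

A 6-joint arm with a two-finger parallel gripper is mounted at the origin on a cart in front of the work surface, level with it; the furniture and walls round the work are solid. World frame = base frame: x ahead of the robot, y to its left, z up, the work surface at z = 0. Lengths are in m, angles in rad, forces in N, time in s.
With the tool pointing down it reaches from about 0.375 to 0.9 m from the base axis. Payload 3.1 kg.
Tool frame: the origin (TCP) lies at the very end of the fingers, on their centre line; the grasp point (between the pads) lies 19 mm behind it (manip.hold_point_z is the distance from the TCP to the grasp point, in m); y points along the fingers, z is the direction in which the jaws open and shut, and the axes are right-handed (so a half turn about y gives the same grasp; the last joint's range is limited). The gripper opens to 85 mm and grips with 20 to 120 N. Pads are 22 mm wide; open, the fingers measure 114 mm over their backs; the gripper's body (76 mm by 85 mm) begins 54 mm behind the grasp point. The pads swing forward as they close: fully open they stand 13 mm farther back than shut.
Start: joints at [-1.464, 0.527, 1.433, -0, 1.181, -0.178], TCP at [0.176, -0.6, 0.231] pointing down, gripper open.
Joint ranges: [-3.08, 3.08], [-0.75, 2.2], [0.22, 2.44], [-1.43, 4.57], [0, 2.65], [-2.85, 2.85]. Speed limits (rad/s): [2.79, 2.79, 3.14, 3.14, 3.14, 3.14].

## Interface

Orientations are given as a unit quaternion [x, y, z, w].
In Python, from station import manip, eyes, workorder gives the robot as it stands. The module is installed in compiled form; this text tells all that it offers.
- The arm moves only by the shell command python3 -m jog 'ROWS' [OPENING] [FORCE]. ROWS is JSON, a list of rows, each a list of 2 entries, a list of its own where there are three numbers: the shift along the tool's x, y, z in cm, then the turn about the tool's y in rad. A call has 1 to 20 rows; each row is the pose to reach, as a shift and turn from the pose commanded when the call began, along the tool's axes at that moment; what a row does not reach only later rows make up. A row lasts 1/12 s, in which the tool goes at most 41.7 mm and 7.16 degrees, less where a joint would pass 70% of its speed; a pose out of reach is approached as far as the arm can. A call with a gripper value outside its range is refused whole. OPENING is the finger opening in cm, from 0 to 8.54, set as the call begins (- or left out, the last holds). The fingers move at their own pace and stop on an object; FORCE is the grip in N (left out, the last holds). Time passes only in rows, so rows that repeat a pose let the fingers close. It gives the time, the measured TCP pose, the force and the opening at its end, in the units of the state.
- manip.sense(): the state, without advancing time (a new reading comes with each control period).
- eyes.snapshot(name): name is "scene" or "top"; returns a dict with "frame" (480x640x3 uint8, red, green, blue), "vfov" (degrees; the focal length in pixels is half the picture's height over the tangent of half this angle, whatever the lens; pixels are square), "cx", "cy" (the principal point, pixels), "rvec" (rotation vector, rad) and "tvec" (3), from world to camera coordinates, as OpenCV has them. Camera axes: x right, y down, z forward; pixel columns grow to the right and rows downward; lengths in m; the calibration is good to about 2 mm. A picture is of the moment at which its call begins. There is no depth.
- workorder.sign_off(): hands the job in, once; it reports no verdict.
The state is a dict: "t": time; "q": joint angles; "qd": joint speeds; "tau": joint torques, N m; "tcp_pos": TCP position; "tool_rot": TCP orientation; "force": force on the tool from outside, world axes, zero at the start; "ft_torque": the same for the moment, N m; "finger_gap": opening from 0.0 (shut) to 1.0 (fully open).
Only numpy, scipy, OpenCV 4.12 (cv2) and the standard library are available. Lean on these libraries where they do the work, as an engineer would, in place of code of your own. Each camera call takes 0.05 s, during which the arm holds its last target. There are 200 camera calls.

## Task

Load the clamshell specimen jig: push the carriage all the way along its track so that the specimen bar passes under the bridge and lies between the two halves, then swing the upper half fully shut on the lower one, and then take the headed pin from its stand and push it down through the aligned holes until its head sits on the upper half. Finish while holding: keep hold of the pin's head and go on pressing it down firmly (about 10 N) so that the halves stay pressed shut. Do not let go at the end, and leave the stopwatch, the beaker and the gauge block where they are.

Things in the scene. Friction and masses are not known exactly. Their poses are not given: they have to be found in the camera images.
- jig: Fixed aluminium clamshell jig. Origin: on the worktop, under the middle of its lower half; x points from the halves' free edge to the hinge (away from the robot, give or take the yaw), y to its left along the guide track, z up. Lower half x = -60 to 64, y = -40 to 40 mm, top at z = 30 mm, with a groove along y at x = 0 for the specimen bar.
- leaf_hinge (a point): Midpoint of the hinge axis of the upper half: x = 55, y = 0, z = 36 mm of the jig; the axis runs along the jig's y.
- bridge (a point): Centre of the top of the bridge over the track, at y = 52, z = 44 mm of the jig; 44 mm in x, 10 mm in y. The specimen bar passes beneath it. The track runs along y from 40 to 205 mm, 50 mm wide in x, its rail 16 mm high, with an end stop 22 mm high at y = 201 mm.
- leaf (a joint): Upper half: hinged plate 80 mm wide, 10 mm thick, 115 mm from hinge axis to free edge. Value: opening angle in rad, 0 shut (level, top face 41 mm above the worktop), 1.4 nearly upright. Starts at 1.0 to 1.3. Stiff hinge: stays where it is left, takes 1 to 3 N at the free edge. To close, push its outer face from the hinge side over towards the jig's -x and down.
- leaf_hole (a point): Centre of the 13 mm through hole in the upper half, at its outer (top) face, 90 mm from the hinge axis and midway across; turns with the upper half. When shut it is 41 mm above the worktop.
- lower_hole (a point): Centre of the mouth of the 13 mm hole in the lower half (x = -35, y = 0, z = 30 mm of the jig), vertical, 27 mm deep; right under leaf_hole when shut.
- carriage (a joint): Dark steel carriage (38 x 40 mm) on the track, carrying the white specimen bar. Value is its travel in m towards the halves, that is along -y of the jig: 0 at the outer end, 0.080 home against its stop. Starts at 0 to 0.025; sliding it takes about 2 N; it stays where it is left.
- post (a point): Centre of the top of the carriage's upright post, 66 mm above the worktop. The post is 24 mm in the jig's x by 12 mm in its y and stands 35 mm above the carriage; push it along -y of the jig or pinch it. It stands at y = 182 mm of the jig at joint value 0 and at 102 mm when home.
- pin: Loose steel pin, 55 to 110 g, upright in its stand: shank 10 mm across and 34 mm long with a chamfered foot, and above it a ridged round head 22 mm across and 36 mm high, whose flat underside is the shoulder. Origin at the foot's lowest point, z up along the pin: shoulder at z = 34, top at z = 70 mm. Pushed home, with the shoulder on the upper half, its foot is 7 mm above the worktop.
- pin_tip (a point): The foot of the pin (same point as its origin).
- pin_stand: Fixed aluminium block 44 x 44 x 40 mm with a 12.5 mm hole in the middle of its top, in which the pin stands, shoulder on the block. Origin at the centre of its underside. The pin's foot is 6 mm above the worktop, its head from 40 to 76 mm. Right of it stands the tall burn tester (front near x = 0.48 m, left side near y = 0.06 m): swing the arm past it drawn in.
- stopwatch: Bystander: grey bench timer 66 x 58 x 19 mm, origin at the centre of its underside. Leave alone.
- beaker: Bystander: clear beaker, 60 mm across, 86 mm high, origin at the centre of its underside. Leave alone.
- gauge_block: Bystander: small grey block 9 x 35 x 20 mm, origin at the centre of its underside. Leave alone.

How it is judged:
On the way, in this order (a step that is already met when the one before it is completed fails the run):
1. the carriage is pushed home along its track (value of joint carriage above 0.076 m), for 0.2 s.
2. the upper half is swung fully shut, the specimen in place (value of joint leaf below 0.03 rad and value of joint carriage above 0.076 m), for 0.2 s.
3. the pin is pushed home through both holes (horizontal distance between pin_tip and lower_hole below 0.004 m and z of pin_tip in the frame of jig below 0.0095 m and angle between pin's own z axis and vertical below 0.08 rad and value of joint leaf below 0.03 rad), for 0.2 s.
At the end, for the whole second after the job is handed in: Carriage home (over 76 mm), upper half shut (under 0.03 rad), pin upright (0.08 rad) through both holes (foot within 4 mm of the hole axis, under 9.5 mm above the worktop: head within 2.5 mm of the upper half), fingers on the pin with over 3 N, pin pressing the jig with over 4 N (all of step 3 and value of joint carriage above 0.076 m and contact force between pin and jig above 4 N and contact force between the fingers and pin above 3 N); the arm keeps its last pose, push and grip.
It fails at once if the stopwatch is pushed away (more than 20 mm) (distance of stopwatch from where it was at the start of the episode above 0.02 m).
It fails at once if the beaker is pushed away (more than 20 mm) (distance of beaker from where it was at the start of the episode above 0.02 m).
It fails at once if the gauge block is pushed away (more than 20 mm) (distance of gauge_block from where it was at the start of the episode above 0.02 m).
It also fails if it takes over 64 s, if anything falls off the work surface, if the arm or the gripper's body presses on something with over 40 N, if the wrist force passes 120 N, or if a joint passes its speed limit or range.

## Working session

There is one attempt and no reset: what is moved stays moved. The work goes in short steps, Python scripts to look and compute and a shell command to move; the robot and the scene stay as the last step left them, time stands still between calls to the robot, and variables do not carry over. Pictures are saved under pics/ and viewed, about 8 in all and at most 12, crops included, and the job is handed in when it is done.

```bash
mkdir -p pics
cat > h.py <<'E'
from station import manip, eyes, workorder
import numpy as np, cv2
def cam(n):
    s=eyes.snapshot(n); f=240/np.tan(np.radians(s["vfov"])/2)
    R=cv2.Rodrigues(np.array(s["rvec"],float))[0]; t=np.array(s["tvec"],float).ravel()
    return s,np.array([[f,0,s["cx"]],[0,f,s["cy"]],[0,0,1]]),R,t
def onplane(c,u,v,z):
    s,K,R,t=c; d=R.T@np.linalg.inv(K)@np.array([u,v,1.]); o=-R.T@t
    return o+d*(z-o[2])/d[2]
def proj(c,p):
    s,K,R,t=c; q=K@(R@np.array(p,float)+t); return q[:2]/q[2]
def save(c,n,crop=None,k=1):
    im=c[0]["frame"][:,:,::-1]
    if crop: x,y,w,h=crop; im=im[y:y+h,x:x+w]
    cv2.imwrite("pics/"+n,cv2.resize(np.ascontiguousarray(im),None,fx=k,fy=k,interpolation=cv2.INTER_CUBIC))
def axes():
    from scipy.spatial.transform import Rotation as Ro
    s=manip.sense(); return s,Ro.from_quat(s["tool_rot"]).as_matrix()
E
python3 - <<'E'
from h import *
for n in("scene","top"):
    c=cam(n); save(c,n+"0.png"); print(n,-c[2].T@c[3],c[2][2],c[1][0,0])
s,R=axes(); print(s,R.round(3),manip.hold_point_z)
E
```

```text
scene [0.10062449 0.80531175 0.53018949] [ 0.551436   -0.62277784 -0.55503702] 501.42124144493107
top [0.51980031 0.29146111 1.11250658] [ 3.63200002e-02  6.27520564e-04 -9.99340014e-01] 554.0976521125583
{'t': 0.1, 'q': array([-1.46352634e+00,  5.28337153e-01,  1.43377435e+00, -1.68116309e-05,
        1.18137591e+00, -1.78481693e-01]), 'qd': array([-0.00118777, -0.0019103 , -0.002566  , -0.00125161, -0.00082491,
       -0.00039979]), 'tau': array([ 1.50002152e-04, -4.43304348e+01, -1.78586233e+01, -2.17361221e-04,
        3.87342676e-03,  3.60492777e-06]), 'tcp_pos': array([ 0.17613988, -0.59900458,  0.23045355]), 'tool_rot': array([-0.10066894,  0.70057082, -0.69923148,  0.10070565]), 'force': array([-0.94557818, -0.5383794 , -0.48431897]), 'ft_torque': array([-0.04733196,  0.03048094, -0.04053912]), 'finger_gap': 0.9974973441143601} [[-0.959 -0.     0.282]
 [-0.282  0.002 -0.959]
 [-0.    -1.    -0.002]] 0.0187
```

View pics/scene0.png

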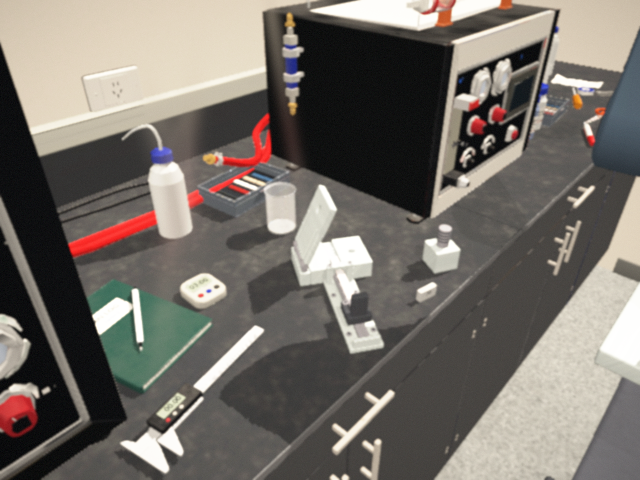

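View pics/top0.png

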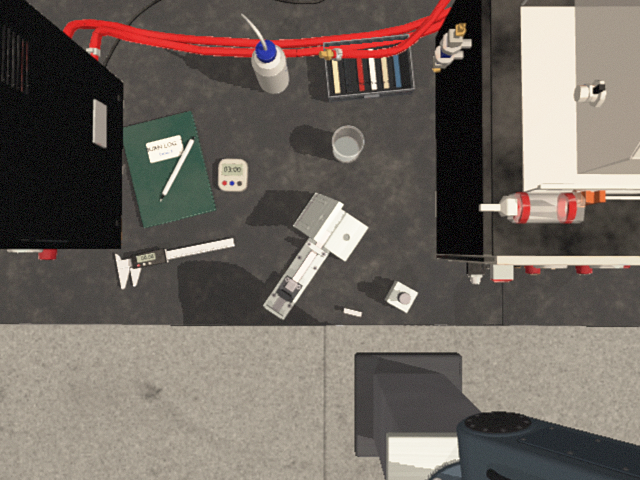

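The scene picture shows the jig with its upper half open at (318,230), the carriage post at (355,300) and the pin stand at (441,250). In the top picture the lower half is at (345,238), the track runs to (278,310), the pin is at (402,297), the gauge block at (349,312) and the beaker at (347,145). Next I'll zoom in.

Run:
```python
from h import *
c=cam("top"); save(c,"top1.png",(255,185,175,135),4.5)
c=cam("scene"); save(c,"scene1.png",(280,175,190,185),3.2)
```

```text
(no output)
```

View pics/top1.png

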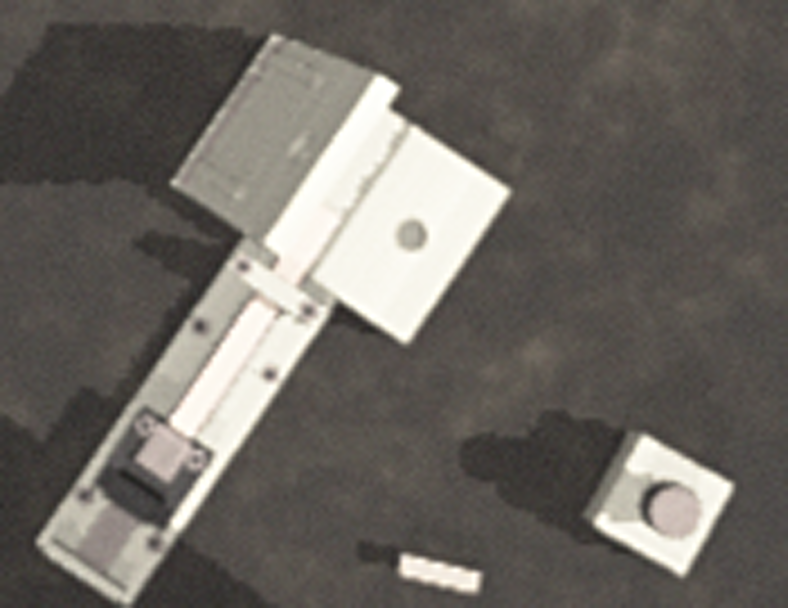

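View pics/scene1.png

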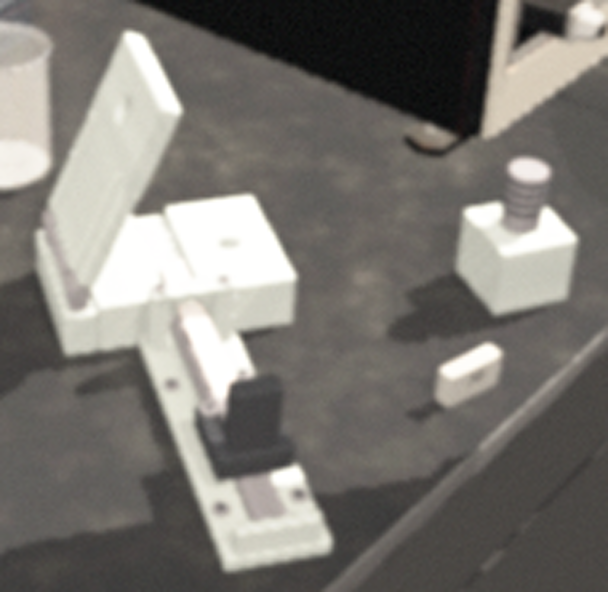

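Top crop: hole (411,235), free-edge corners (511,192) and (407,343), pin head top (673,510), leaf outer edge corners (278,36) and (173,183). Scene crop: leaf tip corners (130,35) and (182,108), post top about (257,383). I'll cast rays from these.

```bash
cat >> h.py <<'E'
def T(U,V): return 255+(U+.5)/4.5-.5,185+(V+.5)/4.5-.5
def S(U,V): return 280+(U+.5)/3.2-.5,175+(V+.5)/3.2-.5
E
python3 - <<'E'
from h import *
a=cam("top"); b=cam("scene")
P=lambda U,V,z: onplane(a,*T(U,V),z)
Q=lambda U,V,z: onplane(b,*S(U,V),z)
src=[];dst=[]
for n,p,j in [("hole",P(411,235,.03),(-.035,0)),("cR",P(511,192,.03),(-.06,-.04)),("cL",P(407,343,.03),(-.06,.04)),("e1",P(38,543,.022),(.025,.205)),("e2",P(127,605,.022),(-.025,.205)),
  ("holeS",Q(230,242,.03),(-.035,0)),("cLS",Q(297,277,.03),(-.06,.04)),("cRS",Q(250,196,.03),(-.06,-.04))]:
    src.append(j);dst.append(p[:2]); print(n,p.round(4))
src=np.array(src);dst=np.array(dst)
sm,dm=src.mean(0),dst.mean(0); H=(src-sm).T@(dst-dm); th=np.arctan2(H[0,1]-H[1,0],H[0,0]+H[1,1])
R=np.array([[np.cos(th),-np.sin(th)],[np.sin(th),np.cos(th)]]); o=dm-R@sm
print("yaw",th,"o",o,"res mm",(1000*(dst-(src@R.T+o))).round(1).tolist())
J=lambda p:(np.r_[R.T@(p[:2]-o),p[2]]).round(4)
print("pin top",P(673,510,.076),"S",Q(528,168,.076)); print("stand",P(640,432,.04),P(735,487,.04),P(684,577,.04))
print("post S",J(Q(257,383,.066)),"top dark/pink",J(P(130,480,.066)),J(P(160,452,.066)),J(P(160,452,.04)))
# leaf tip by angle
for ang in (1.,1.1,1.2,1.3):
    for L,h in((.115,.005),(.115,-.005)):
        for y in(-.04,.04):
            x=.055-L*np.cos(ang)+h*np.sin(ang); z=.036+L*np.sin(ang)+h*np.cos(ang)
            w=np.r_[R@[x,y]+o,z]; u=proj(a,w);v=proj(b,w)
            print(ang,h,y,((u-[255,185]+.5)*4.5).round(),((v-[280,175]+.5)*3.2).round(),w.round(3))
E
```

```text
hole [0.5454 0.2449 0.03  ]
cR [0.5642 0.2015 0.03  ]
cL [0.4986 0.2466 0.03  ]
e1 [0.4109 0.4069 0.022 ]
e2 [0.3842 0.3679 0.022 ]
holeS [0.5428 0.2433 0.03  ]
cLS [0.4963 0.2443 0.03  ]
cRS [0.5634 0.2006 0.03  ]
yaw 0.9675053087145739 o [0.56492432 0.27234105] res mm [[0.3, 1.4], [0.4, 1.3], [0.6, 1.0], [0.7, -2.4], [2.3, -0.1], [-2.2, -0.2], [-1.6, -1.4], [-0.4, 0.4]]
pin top [0.43074941 0.1382755  0.076     ] S [0.42904589 0.13569237 0.076     ]
stand [0.46094493 0.14702999 0.04      ] [0.43755838 0.10636043 0.04      ] [0.39910022 0.12831494 0.04      ]
post S [-0.0029  0.1593  0.066 ] top dark/pink [0.0055 0.1534 0.066 ] [0.0018 0.1367 0.066 ] [0.0021 0.1389 0.04  ]
1.0 0.005 -0.04 [417. 100.] [154.  41.] [0.596 0.247 0.135]
1.0 0.005 0.04 [301. 267.] [193. 117.] [0.53  0.293 0.135]
1.0 -0.005 -0.04 [434. 113.] [169.  49.] [0.591 0.24  0.13 ]
1.0 -0.005 0.04 [319. 280.] [209. 125.] [0.526 0.286 0.13 ]
1.1 0.005 -0.04 [397.  84.] [135.  34.] [0.602 0.256 0.141]
1.1 0.005 0.04 [280. 252.] [172. 110.] [0.536 0.301 0.141]
1.1 -0.005 -0.04 [415.  98.] [151.  40.] [0.597 0.248 0.136]
1.1 -0.005 0.04 [299. 265.] [190. 116.] [0.531 0.294 0.136]
1.2 0.005 -0.04 [374.  67.] [115.  29.] [0.608 0.264 0.145]
1.2 0.005 0.04 [257. 236.] [151. 105.] [0.542 0.31  0.145]
1.2 -0.005 -0.04 [394.  82.] [132.  33.] [0.603 0.257 0.141]
1.2 -0.005 0.04 [277. 250.] [170. 109.] [0.537 0.302 0.141]
1.3 0.005 -0.04 [351.  50.] [94. 26.] [0.614 0.274 0.148]
1.3 0.005 0.04 [233. 220.] [128. 102.] [0.548 0.319 0.148]
1.3 -0.005 -0.04 [371.  65.] [112.  29.] [0.609 0.266 0.145]
1.3 -0.005 0.04 [254. 234.] [148. 104.] [0.543 0.311 0.145]
```

```bash
cat >> h.py <<'E'
yaw=.9675; o=np.array([.565,.2723]); RJ=np.array([[np.cos(yaw),-np.sin(yaw)],[np.sin(yaw),np.cos(yaw)]])
W=lambda x,y,z: np.r_[o+RJ@[x,y],z]
def to(*ps):
    s,R=axes(); d=R[:2,2]; print("phi",np.arctan2(d[1],d[0]).round(4),"tcp",s["tcp_pos"].round(4),"F",s["force"].round(1),"gap",round(s["finger_gap"],3),"t",s["t"])
    p=s["tcp_pos"]; print("in jig",(RJ.T@(p[:2]-o)).round(4))
    for q in ps: print(np.round(q,3),"->",(100*R.T@(np.array(q)-p)).round(2).tolist())
E
python3 - <<'E'
from h import *
r=.39
to([.12,-.375,.23],*[[r*np.cos(a),r*np.sin(a),.23] for a in(-.9,-.5,-.1,.3,.6)],W(0,.205,.23),W(0,.205,.12))
E
```

```text
phi -1.285 tcp [ 0.1762 -0.5994  0.2309] F [ 0.   1.3 -0.2] gap 0.999 t 0.3
in jig [-0.9384 -0.1744]
[ 0.12  -0.375  0.23 ] -> [-0.93, 0.11, -23.11]
[ 0.242 -0.305  0.23 ] -> [-14.64, 0.12, -26.33]
[ 0.342 -0.187  0.23 ] -> [-27.56, 0.12, -34.89]
[ 0.388 -0.039  0.23 ] -> [-36.13, 0.14, -47.8]
[0.373 0.115 0.23 ] -> [-38.99, 0.15, -63.03]
[0.322 0.22  0.23 ] -> [-37.08, 0.16, -74.53]
[0.396 0.389 0.23 ] -> [-48.96, 0.17, -88.59]
[0.396 0.389 0.12 ] -> [-48.96, 11.17, -88.58]
```

```bash
python3 -m jog '[[[-0.2,0,-4],0],[[-0.4,0,-8],0],[[-0.6,0,-12],0],[[-0.8,0,-16],0],[[-0.9,0,-20],0],[[-0.9,0,-23],0],[[-4.5,0,-24],0],[[-8.2,0,-25],0],[[-11.5,0,-25.6],0],[[-14.6,0,-26.3],0],[[-18,0,-28.5],0],[[-21.2,0,-30.6],0],[[-24.4,0,-32.7],0],[[-27.5,0,-34.9],0],[[-29.8,0,-38.2],0],[[-32,0,-41.5],0],[[-34,0,-44.6],0],[[-36.1,0,-47.8],0],[[-36.1,0,-47.8],0]]' 0 40
python3 - <<'E'
from h import *
r=.39
to(*[[r*np.cos(a),r*np.sin(a),.23] for a in(.3,.6)],W(0,.205,.23),W(0,.205,.1))
E
```

```text
t: 1.88
tcp_pos: [0.3881, -0.0332, 0.2315]
tool_rot: [-0.103, 0.7, -0.699, 0.104]
force: [-0.1, -0.6, -0.2]
finger_gap: 0.001
phi -1.2766 tcp [ 0.3881 -0.0332  0.2315] F [-0.1 -0.6 -0.2] gap 0.001 t 1.8833
in jig [-0.352  -0.0276]
[0.373 0.115 0.23 ] -> [-2.82, 0.18, -14.66]
[0.322 0.22  0.23 ] -> [-1.01, 0.21, -26.17]
[0.396 0.389 0.23 ] -> [-13.01, 0.25, -40.13]
[0.396 0.389 0.1  ] -> [-12.99, 13.25, -40.1]
```

```bash
python3 -m jog '[[[-1,0,-4],0],[[-1.8,0,-8],0],[[-2.4,0,-11.5],0],[[-2.8,0,-14.7],0],[[-2.4,0,-18.5],-0.1],[[-1.8,0,-22.4],-0.2],[[-1,0,-26.2],-0.3],[[-4,0,-28.8],-0.4],[[-7,0,-32.4],-0.5],[[-10,0,-36],-0.6],[[-12,4,-39],-0.682],[[-13,8,-40.1],-0.682],[[-13,12,-40.1],-0.682],[[-13,13,-40.1],-0.682],[[-13,13,-40.1],-0.682],[[-13,13,-40.1],-0.682]]'
python3 - <<'E'
from h import *
to(W(0,.205,.05),W(0,.122,.05))
save(cam("scene"),"s2.png",(220,120,260,240),2.4)
E
```

```text
t: 3.22
tcp_pos: [0.3989, 0.3814, 0.1002]
tool_rot: [0.33, -0.626, 0.626, -0.328]
force: [-0.8, -0.0, 0.8]
finger_gap: -0.001
phi -0.603 tcp [0.3989 0.3814 0.1002] F [-0.8 -0.   0.8] gap -0.001 t 3.2167
in jig [-0.0044  0.1986]
[0.396 0.389 0.05 ] -> [-0.46, 5.02, -0.63]
[0.465 0.342 0.05 ] -> [-0.46, 5.01, 7.67]
```

View pics/s2.png

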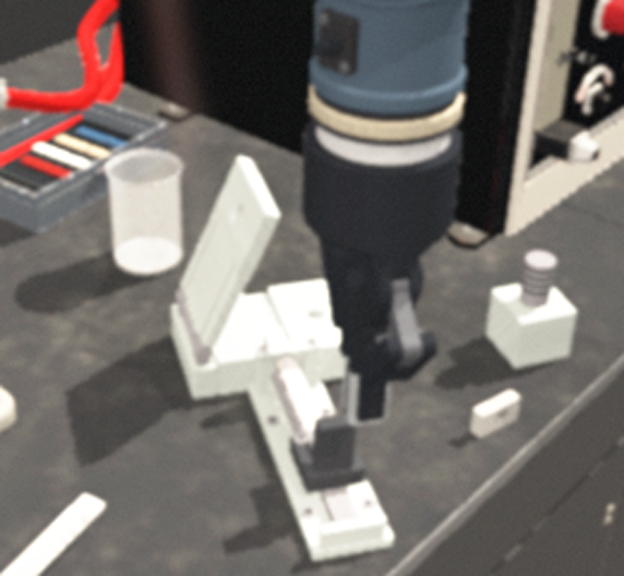

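Fingertips are at (370,410) in the crop, on the robot's side beyond the post (335,425). The leaf is open and nothing has been disturbed. Next: descend and push.

```bash
python3 -m jog '[[[-0.4,2.5,-0.6],0],[[-0.4,5,-0.6],0],[[-0.4,5,-0.6],0],[[-0.4,5,0.5],0],[[-0.4,5,1.5],0],[[-0.4,5,2.5],0],[[-0.4,5,3.5],0],[[-0.4,5,4.3],0],[[-0.4,5,5.1],0],[[-0.4,5,5.9],0],[[-0.4,5,6.6],0],[[-0.4,5,7.2],0],[[-0.4,5,7.2],0]]'
python3 - <<'E'
from h import *
to(W(0,.122,.05))
E
```

```text
t: 4.35
tcp_pos: [0.4624, 0.3438, 0.0512]
tool_rot: [0.328, -0.626, 0.626, -0.329]
force: [-0.1, 0.0, -0.2]
finger_gap: -0.002
phi -0.6039 tcp [0.4624 0.3438 0.0512] F [-0.1  0.  -0.2] gap -0.002 t 4.35
in jig [0.0007 0.1251]
[0.465 0.342 0.05 ] -> [0.06, 0.12, 0.31]
```

```bash
python3 -m jog '[[[0,0,0.4],0],[[0,0,0.4],0],[[0,0,0.4],0]]'; python3 -m jog '[[[0,0,0.4],0],[[0,0,0.4],0],[[0,0,0.4],0]]'
python3 - <<'E'
from h import *
to(W(0,.122,.05))
save(cam("scene"),"s3.png",(220,150,200,190),3)
E
```

```text
t: 4.6
tcp_pos: [0.4644, 0.3422, 0.0511]
tool_rot: [0.329, -0.626, 0.626, -0.329]
force: [-1.0, -0.7, -0.4]
finger_gap: 0.0
t: 4.85
tcp_pos: [0.4647, 0.3418, 0.0512]
tool_rot: [-0.33, 0.627, -0.625, 0.327]
force: [-6.6, 8.5, 1.1]
finger_gap: 0.003
phi -0.604 tcp [0.4647 0.3418 0.0512] F [-6.6  8.5  1.1] gap 0.003 t 4.85
in jig [0.0003 0.122 ]
[0.465 0.342 0.05 ] -> [0.03, 0.12, -0.0]
```

View pics/s3.png

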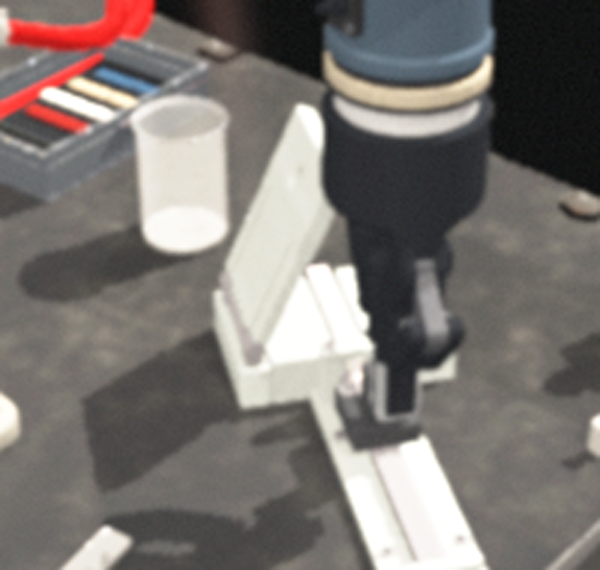

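The picture shows the carriage home: fingers on the post near (390,400), bar under the bridge. TCP is at jig y = 0.122, as computed, with 10.7 N against the stop. Next: back off and go behind the leaf.

```bash
python3 -m jog '[[[0,0,-1],0],[[0,-4,-1],0],[[0,-8,-1],0],[[0,-12,-1],0],[[0,-15,-1],0],[[-2.5,-15,2],0],[[-5,-15,5],0],[[-7,-15,8],0],[[-9,-15,11],0],[[-9,-15,12.2],0],[[-9,-12,12.2],0],[[-9,-8.5,12.2],0],[[-9,-6,12.2],0],[[-9,-6,12.2],0],[[-9,-6,12.2],0]]'
python3 - <<'E'
from h import *
th=[1.15,1,.8,.6,.4,.2,.1,0]
to(*[W(.066-.08*np.cos(a)+.005*np.sin(a),0,.036+.08*np.sin(a)+.005*np.cos(a)) for a in th])
E
```

```text
t: 6.15
tcp_pos: [0.6176, 0.3445, 0.1095]
tool_rot: [-0.331, 0.626, -0.626, 0.327]
force: [0.5, 1.0, -0.2]
finger_gap: 0.003
phi -0.6028 tcp [0.6176 0.3445 0.1095] F [ 0.5  1.  -0.2] gap 0.003 t 6.15
in jig [ 0.0893 -0.0024]
[0.586 0.303 0.111] -> [5.14, -0.13, -0.24]
[0.58  0.295 0.106] -> [6.23, 0.38, -0.24]
[0.573 0.284 0.097] -> [7.54, 1.3, -0.24]
[0.567 0.275 0.085] -> [8.64, 2.46, -0.23]
[0.562 0.268 0.072] -> [9.49, 3.81, -0.23]
[0.559 0.263 0.057] -> [10.05, 5.31, -0.23]
[0.558 0.262 0.049] -> [10.21, 6.1, -0.23]
[0.557 0.261 0.041] -> [10.3, 6.89, -0.23]
```

```bash
python3 -m jog '[[[2.5,0,0],0],[[4.5,-0.1,0],0],[[5.2,0,0],0],[[5.8,0.2,0],0],[[6.3,0.4,0],0],[[6.9,0.8,0],0],[[7.5,1.3,0],0],[[8.1,1.9,0],0],[[8.6,2.5,0],0],[[9.1,3.1,0],0],[[9.5,3.8,0],0],[[9.8,4.6,0],0],[[10.05,5.3,0],0],[[10.2,6.1,0],0],[[10.3,6.9,0],0],[[10.3,7.1,0],0],[[10.3,7.1,0],0]]'
python3 - <<'E'
from h import *
to(W(-.02,0,.041))
save(cam("scene"),"s4.png",(220,150,200,190),3)
E
```

```text
t: 7.57
tcp_pos: [0.5603, 0.2599, 0.041]
tool_rot: [0.33, -0.626, 0.626, -0.329]
force: [-3.7, -1.9, 10.1]
finger_gap: -0.005
phi -0.6027 tcp [0.5603 0.2599 0.041 ] F [-3.7 -1.9 10.1] gap -0.005 t 7.5667
in jig [-0.0129 -0.0032]
[0.554 0.256 0.041] -> [0.71, 0.0, -0.32]
```

View pics/s4.png

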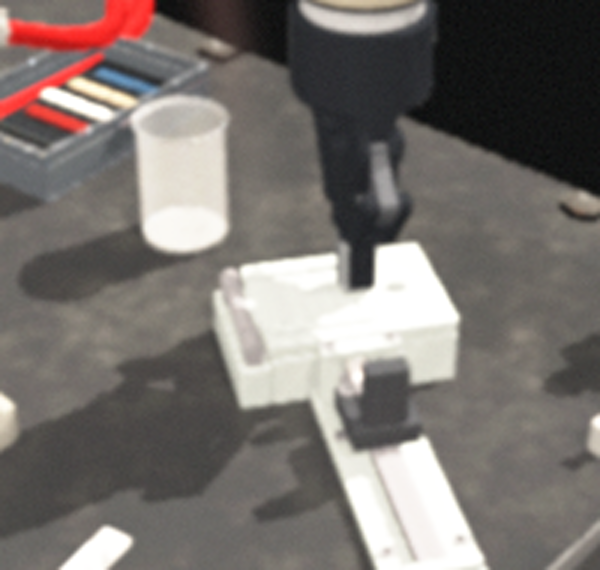

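The picture shows the upper half flat on the lower one, with the fingertips on it at (355,280). TCP z is 0.041 with 10 N. One firmer press, then lift clear and look at the leaf hole and pin unobstructed.

```bash
python3 -m jog '[[[0,0.4,0],0],[[0,0.4,0],0],[[0,0.4,0],0],[[0,0.4,0],0]]'
python3 -m jog '[[[0,-3,0],0],[[0,-7,0],0],[[0,-11,0],0],[[0,-12,0],0]]'
python3 - <<'E'
from h import *
to([.39,.03,.16])
E
```

```text
t: 7.95
tcp_pos: [0.5603, 0.2599, 0.0407]
tool_rot: [0.329, -0.626, 0.626, -0.329]
force: [-8.5, -4.1, 29.9]
finger_gap: 0.001
t: 8.28
tcp_pos: [0.5643, 0.2615, 0.1621]
tool_rot: [0.325, -0.625, 0.627, -0.333]
force: [0.7, 0.4, -0.7]
finger_gap: -0.001
phi -0.6027 tcp [0.5643 0.2615 0.1621] F [ 0.7  0.4 -0.7] gap -0.001 t 8.2833
in jig [-0.0093 -0.0056]
[0.39 0.03 0.16] -> [28.95, -0.04, -1.24]
```

```bash
python3 -m jog '[[[4,0,-0.2],0],[[8,0,-0.4],0],[[12,0,-0.6],0],[[16,0,-0.8],0],[[20,0,-1],0],[[24,0,-1.2],0],[[27,0,-1.2],0],[[29,0,-1.2],0],[[29,0,-1.2],0]]' 6 40
python3 - <<'E'
from h import *
a=cam("top"); b=cam("scene")
save(a,"t5.png",(255,185,175,135),4.5); save(b,"s5.png",(280,175,190,185),3.2)
to()
E
```

```text
t: 9.03
tcp_pos: [0.3834, 0.0266, 0.1558]
tool_rot: [-0.329, 0.627, -0.626, 0.327]
force: [0.2, 0.8, 0.8]
finger_gap: 0.706
phi -0.6052 tcp [0.3866 0.0278 0.1561] F [ 0.6  0.4 -0. ] gap 0.702 t 9.1333
in jig [-0.3025  0.0082]
```

View pics/t5.png

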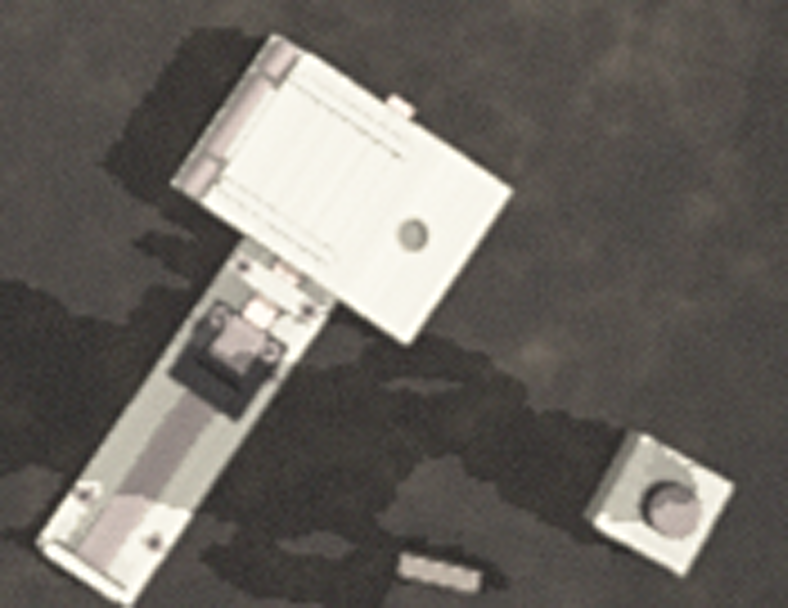

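View pics/s5.png

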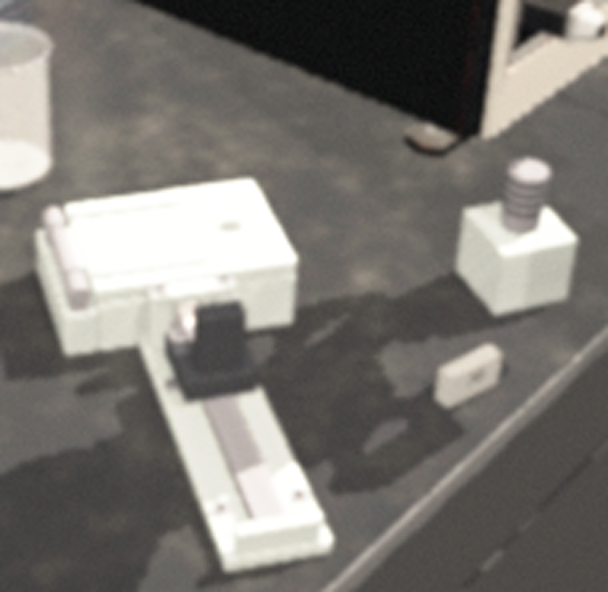

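Top crop: leaf shut, hole at (412,235), carriage at the bridge, pin head at (673,510). The scene crop agrees: hole (231,226), pin top (528,168). I'll refine these with masks.

Run:
```python
from h import *
a=cam("top"); b=cam("scene")
def blob(c,u,v,r,inv,k=8):
    g=cv2.cvtColor(c[0]["frame"],cv2.COLOR_RGB2GRAY); u0,v0=int(u)-r,int(v)-r
    w=g[v0:v0+2*r+1,u0:u0+2*r+1].astype(float)
    d=(np.median(w)-w) if inv else w-np.median(w)
    d=np.where(d>.35*d.max(),d,0); yy,xx=np.mgrid[:2*r+1,:2*r+1]
    return u0+(d*xx).sum()/d.sum(), v0+(d*yy).sum()/d.sum()
ht=blob(a,*T(412,235),6,1); hs=blob(b,*S(231,226),6,1)
print(ht,T(412,235),hs,S(231,226))
H1=onplane(a,*ht,.0395);H2=onplane(b,*hs,.0395)
print("hole",H1,H2,(H1+H2)/2)
g=cv2.resize(a[0]["frame"][278:318,380:424],None,fx=10,fy=10,interpolation=cv2.INTER_CUBIC)
print(a[0]["frame"][291:306,392:412].astype(int).sum(2))
hsv=cv2.cvtColor(g,cv2.COLOR_RGB2HSV); 
c=cv2.HoughCircles(cv2.cvtColor(g,cv2.COLOR_RGB2GRAY),cv2.HOUGH_GRADIENT,1,100,param1=60,param2=12,minRadius=50,maxRadius=68)
for x in c[0][:3]:
    p=(380+(x[0]+.5)/10-.5,278+(x[1]+.5)/10-.5); print(p,x[2],onplane(a,*p,.076))
P2=onplane(b,*S(528,168),.076); print("S pin",P2)
```

```text
(np.float64(346.6490331995622), np.float64(236.84020430499817)) (346.1666666666667, 236.83333333333334) (np.float64(351.4189602446483), np.float64(245.217125382263)) (351.84375, 245.28125)
hole [0.54517285 0.24399289 0.0395    ] [0.54430827 0.24233278 0.0395    ] [0.54474056 0.24316284 0.0395    ]
[[461 544 564 564 569 565 565 532 484 442 415 439 442 477 503 504 518 672
  714 707]
 [530 563 564 567 554 546 532 430 315 242 220 242 263 326 415 482 502 681
  709 705]
 [570 566 578 577 578 531 423 290 163 185 239 293 328 333 340 389 438 663
  714 704]
 [575 570 572 575 578 450 288 169 187 302 366 378 371 379 358 363 342 552
  689 701]
 [564 575 577 585 581 411 204 180 340 506 524 522 435 474 522 528 513 527
  665 699]
 [563 556 568 573 524 336 180 258 466 552 558 547 525 546 570 564 554 541
  567 671]
 [567 564 571 570 473 283 167 323 514 560 558 554 563 553 557 549 544 543
  600 686]
 [575 570 569 565 505 319 175 377 529 556 563 549 548 547 537 534 554 536
  573 684]
 [572 569 555 542 510 365 200 366 524 563 556 549 549 534 546 548 535 533
  584 682]
 [569 571 570 542 536 468 278 288 483 557 556 550 545 538 541 542 543 544
  647 703]
 [707 711 713 705 698 698 477 293 447 529 546 536 542 537 535 543 536 546
  681 722]
 [737 728 707 706 714 724 709 601 444 474 524 525 538 540 538 523 527 583
  692 725]
 [754 745 720 698 695 702 714 711 680 536 483 510 523 540 525 521 562 668
  716 695]
 [670 749 734 713 698 697 695 705 715 687 642 599 567 579 549 630 684 710
  727 582]
 [342 475 622 714 730 711 698 693 699 703 700 697 697 692 688 700 707 717
  637 410]]
(np.float32(403.5), np.float32(297.7)) 66.3 [0.43119936 0.13951659 0.076     ]
S pin [0.42904589 0.13569237 0.076     ]
```

Run:
```python
from h import *
to([.43,.1367,.156],[.43,.1367,.11],[.43,.1367,.045])
```

```text
phi -0.6027 tcp [0.3875 0.0285 0.1563] F [-0.6  0.1  0.7] gap 0.701 t 9.2333
in jig [-0.3015  0.0078]
[0.43  0.137 0.156] -> [-11.33, 0.03, -2.63]
[0.43  0.137 0.11 ] -> [-11.32, 4.63, -2.64]
[0.43  0.137 0.045] -> [-11.32, 11.13, -2.65]
```

```bash
python3 -m jog '[[[-4,0,-1],0],[[-7.5,0,-2],0],[[-10.5,2,-2.6],0],[[-11.3,4.6,-2.6],0],[[-11.3,4.6,-2.6],0],[[-11.3,4.6,-2.6],0],[[-11.3,4.6,-2.6],0]]' 6 40
python3 - <<'E'
from h import *
to([.43,.1367,.045])
E
```

```text
t: 9.82
tcp_pos: [0.4288, 0.1363, 0.1105]
tool_rot: [-0.33, 0.626, -0.626, 0.329]
force: [-0.2, 0.8, 0.0]
finger_gap: 0.705
phi -0.6017 tcp [0.4288 0.1363 0.1105] F [-0.2  0.8  0. ] gap 0.705 t 9.8167
in jig [-0.1893  0.035 ]
[0.43  0.137 0.045] -> [-0.11, 6.55, 0.08]
```

```bash
python3 -m jog '[[[-0.1,2,0.05],0],[[-0.1,4,0.05],0],[[-0.1,5.5,0.05],0],[[-0.1,6.5,0.05],0],[[-0.1,6.5,0.05],0],[[-0.1,6.5,0.05],0]]' 6 40
python3 -c "
from h import *
to([.43,.1367,.045]); save(cam('scene'),'s6.png',(350,150,160,140),4)"
```

```text
t: 10.32
tcp_pos: [0.4303, 0.1359, 0.0461]
tool_rot: [0.328, -0.626, 0.626, -0.329]
force: [0.6, -0.2, 0.2]
finger_gap: 0.701
phi -0.6042 tcp [0.4303 0.1359 0.0461] F [ 0.6 -0.2  0.2] gap 0.701 t 10.3167
in jig [-0.1887  0.0335]
[0.43  0.137 0.045] -> [-0.04, 0.11, -0.07]
```

View pics/s6.png

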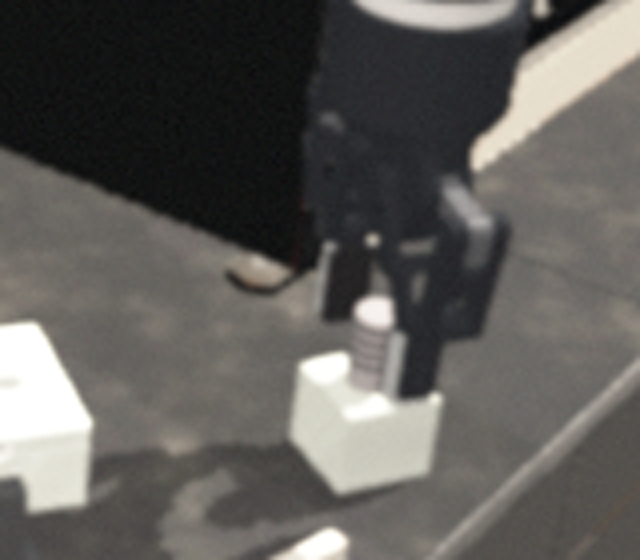

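The pin head (372,345) stands between the far finger (345,290) and the near finger (415,365). I'll check the fingertip height before closing.

```bash
python3 -c "
from h import *
b=cam('scene'); s,R=axes(); p=s['tcp_pos']
for sg in(1,-1):
  for dz in(0,.01,.02):
    for off in(.03,.044):
      q=p+sg*off*R[:,2]+[0,0,dz]; print(sg,dz,off,[((proj(b,q+e*R[:,0])-[350,150]+.5)*4).round().tolist() for e in(-.011,.011)])"
```

```text
1 0 0.03 [[316.0, 333.0], [362.0, 327.0]]
1 0 0.044 [[303.0, 317.0], [349.0, 311.0]]
1 0.01 0.03 [[319.0, 314.0], [365.0, 308.0]]
1 0.01 0.044 [[306.0, 298.0], [352.0, 292.0]]
1 0.02 0.03 [[321.0, 295.0], [368.0, 289.0]]
1 0.02 0.044 [[309.0, 279.0], [355.0, 273.0]]
-1 0 0.03 [[373.0, 409.0], [421.0, 403.0]]
-1 0 0.044 [[387.0, 429.0], [436.0, 422.0]]
-1 0.01 0.03 [[376.0, 390.0], [425.0, 383.0]]
-1 0.01 0.044 [[390.0, 409.0], [440.0, 402.0]]
-1 0.02 0.03 [[379.0, 370.0], [428.0, 363.0]]
-1 0.02 0.044 [[394.0, 389.0], [443.0, 382.0]]
```

```bash
python3 -m jog '[[[0,0,0],0],[[0,0,0],0],[[0,0,0],0],[[0,0,0],0],[[0,0,0],0],[[0,0,0],0],[[0,0,0],0],[[0,0,0],0],[[0,0,0],0],[[0,0,0],0]]' 0 70
python3 -c "
from h import *
to()"
python3 -m jog '[[[0,-1,0],0],[[0,-2,0],0],[[0,-3.5,0],0],[[0,-5,0],0],[[0,-6,0],0],[[0,-6,0],0],[[0,-6,0],0]]'
python3 -c "
from h import *
to([.43+.1147,.136+.1065,.106])"
```

```text
t: 11.25
tcp_pos: [0.4305, 0.1365, 0.0461]
tool_rot: [0.329, -0.626, 0.626, -0.329]
force: [-0.7, -0.6, 6.3]
finger_gap: 0.236
phi -0.6027 tcp [0.4305 0.1365 0.0461] F [-0.7 -0.6  6.3] gap 0.236 t 11.25
in jig [-0.1882  0.0337]
t: 11.83
tcp_pos: [0.4303, 0.1366, 0.1057]
tool_rot: [0.329, -0.626, 0.626, -0.329]
force: [-0.2, 0.3, -1.4]
finger_gap: 0.235
phi -0.6028 tcp [0.4303 0.1366 0.1057] F [-0.2  0.3 -1.4] gap 0.235 t 11.8333
in jig [-0.1882  0.0339]
[0.545 0.242 0.106] -> [-15.21, -0.01, 3.42]
```

```bash
python3 -m jog '[[[-3,0,0.7],0],[[-6,0,1.4],0],[[-9,0,2],0],[[-12,0,2.7],0],[[-14,0,3.1],0],[[-15.25,0,3.4],0],[[-15.25,0,3.4],0],[[-15.25,1.5,3.4],0],[[-15.25,1.5,3.4],0],[[-15.25,1.5,3.4],0]]'
python3 -c "
from h import *
to([.545,.2431,.09]); save(cam('scene'),'s7.png',(280,150,130,120),5)"
```

```text
t: 12.67
tcp_pos: [0.5422, 0.2419, 0.0888]
tool_rot: [-0.331, 0.626, -0.626, 0.327]
force: [-0.1, -0.5, -0.4]
finger_gap: 0.236
phi -0.6033 tcp [0.5422 0.2419 0.0888] F [-0.1 -0.5 -0.4] gap 0.236 t 12.6667
in jig [-0.038   0.0015]
[0.545 0.243 0.09 ] -> [-0.26, -0.13, 0.16]
```

View pics/s7.png

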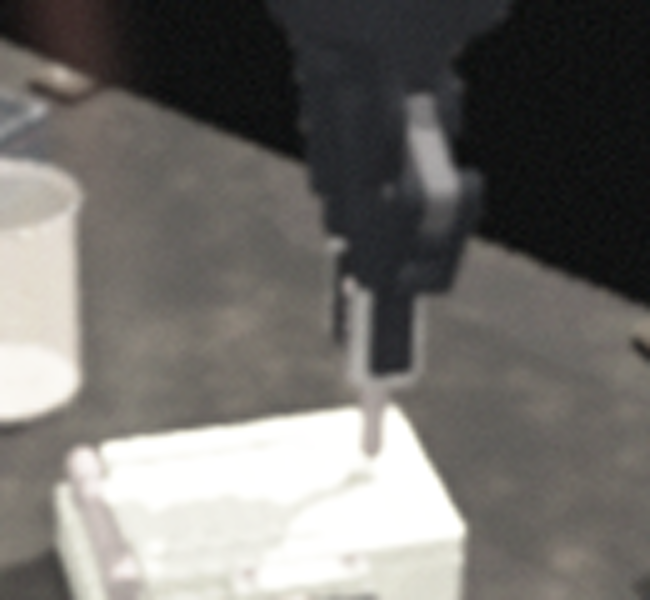

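The pin is held above the leaf, foot at about (371,455) in the crop; the hole should be at (360,479). I'll let it settle and compare with the projected expectation.

```bash
python3 -m jog '[[[0,0,0],0],[[0,0,0],0],[[0,0,0],0]]' >/dev/null
python3 -c "
from h import *
to([.545,.2431,.09]); b=cam('scene'); s,R=axes(); p=s['tcp_pos']; print(s['tool_rot'],R.round(4))
for z in (p[2]-.006,p[2]-.040): print('axis',((proj(b,[p[0],p[1],z])-[280,150]+.5)*5).round(1))
g=cv2.cvtColor(b[0]['frame'],cv2.COLOR_RGB2GRAY)
print(g[224:250,346:364])
"
```

```text
phi -0.6033 tcp [0.5447 0.2426 0.0908] F [ 0.3  0.3 -0.6] gap 0.232 t 12.9667
in jig [-0.0359 -0.0001]
[0.545 0.243 0.09 ] -> [-0.06, 0.08, -0.0]
[ 0.32861916 -0.62587986  0.62603006 -0.32919631] [[-5.673e-01  8.000e-04  8.235e-01]
 [-8.235e-01  2.000e-04 -5.673e-01]
 [-6.000e-04 -1.000e+00  6.000e-04]]
axis [362.4 367.2]
axis [359.  451.3]
[[119 131 150 169 173 166 147 129 135 141 139 140 142 143 141 134 123 116]
 [115 123 137 153 165 165 158 155 153 155 154 147 138 136 130 118 111 107]
 [110 117 128 137 151 160 159 156 153 150 145 132 125 116 113 109 106 104]
 [107 115 123 132 145 155 162 158 154 141 133 121 110 107 107 104 106 104]
 [108 109 120 129 144 156 165 159 151 145 128 111 106 103 105 105 105 101]
 [107 111 113 124 140 157 165 162 157 149 129 114 108 104 101 102 103 102]
 [106 112 118 128 143 158 164 168 164 161 164 167 154 128 110 104 103 102]
 [137 154 168 176 170 168 169 170 171 191 230 244 237 190 133 108 105 108]
 [230 238 244 242 220 184 170 169 176 221 253 255 255 240 175 122 113 110]
 [255 255 255 255 243 196 172 168 183 233 255 255 255 255 225 155 117 110]
 [255 2
[... 493 characters left out ...]
255 255 255 255 255 255]
 [255 255 255 255 255 254 253 254 255 255 255 255 255 255 255 255 255 255]
 [255 255 255 254 254 254 254 255 255 255 255 255 255 255 255 255 255 255]
 [255 255 255 253 251 250 252 253 254 255 255 255 255 255 255 255 255 255]
 [255 255 254 247 239 236 239 244 249 254 255 255 255 255 255 255 255 255]
 [255 254 249 236 227 227 228 231 239 252 255 255 255 255 255 255 255 255]
 [250 247 240 234 231 231 233 238 246 253 255 255 255 255 255 255 255 255]
 [244 246 248 250 250 250 250 253 254 255 255 255 255 255 255 255 255 255]
 [249 254 255 255 255 255 255 255 255 255 255 255 255 255 255 255 255 255]
 [254 255 255 255 255 255 255 255 255 255 255 255 255 255 255 255 255 255]]
```

```bash
python3 -m jog '[[[-0.15,0,0],0],[[-0.15,0.5,0],0],[[-0.15,0.8,0],0],[[-0.15,1.1,0],0],[[-0.15,1.4,0],0],[[-0.15,1.4,0],0],[[-0.15,1.4,0],0]]'
python3 -c "
from h import *
to([.545,.2431,.09])"
```

```text
t: 13.6
tcp_pos: [0.5451, 0.244, 0.0759]
tool_rot: [-0.329, 0.626, -0.626, 0.329]
force: [-0.1, -0.1, -0.7]
finger_gap: 0.236
phi -0.6029 tcp [0.5451 0.244  0.0759] F [-0.1 -0.1 -0.7] gap 0.236 t 13.6
in jig [-0.0346  0.0003]
[0.545 0.243 0.09 ] -> [0.08, -1.41, 0.04]
```

No contact force with the foot at about 36 mm, so it has entered the leaf hole. Continuing down.

```bash
python3 -m jog '[[[0,0.5,0],0],[[0,1,0],0],[[0,1,0],0]]'; python3 -m jog '[[[0,0.5,0],0],[[0,1,0],0],[[0,1.4,0],0],[[0,1.8,0],0],[[0,1.8,0],0]]'
python3 -c "
from h import *
to([.545,.2431,.047])"
```

```text
t: 13.85
tcp_pos: [0.5447, 0.2438, 0.0652]
tool_rot: [-0.33, 0.626, -0.626, 0.328]
force: [-0.6, 0.5, -0.6]
finger_gap: 0.235
t: 14.27
tcp_pos: [0.5452, 0.244, 0.0475]
tool_rot: [-0.329, 0.626, -0.626, 0.329]
force: [0.2, -0.4, -1.2]
finger_gap: 0.237
phi -0.6031 tcp [0.5452 0.244  0.0475] F [ 0.2 -0.4 -1.2] gap 0.237 t 14.2667
in jig [-0.0346  0.0003]
[0.545 0.243 0.047] -> [0.08, 0.05, 0.04]
```

```bash
python3 -m jog '[[[0,0.1,0],0],[[0,0.2,0],0],[[0,0.3,0],0],[[0,0.3,0],0],[[0,0.3,0],0],[[0,0.3,0],0]]'
python3 -c "
from h import *
to(); save(cam('scene'),'s8.png',(280,150,130,120),5)"
```

```text
t: 14.77
tcp_pos: [0.5454, 0.2441, 0.047]
tool_rot: [0.329, -0.626, 0.626, -0.329]
force: [-2.5, -0.9, 10.0]
finger_gap: 0.236
phi -0.6028 tcp [0.5454 0.2441 0.047 ] F [-2.5 -0.9 10. ] gap 0.236 t 14.7667
in jig [-0.0344  0.0001]
```

View pics/s8.png

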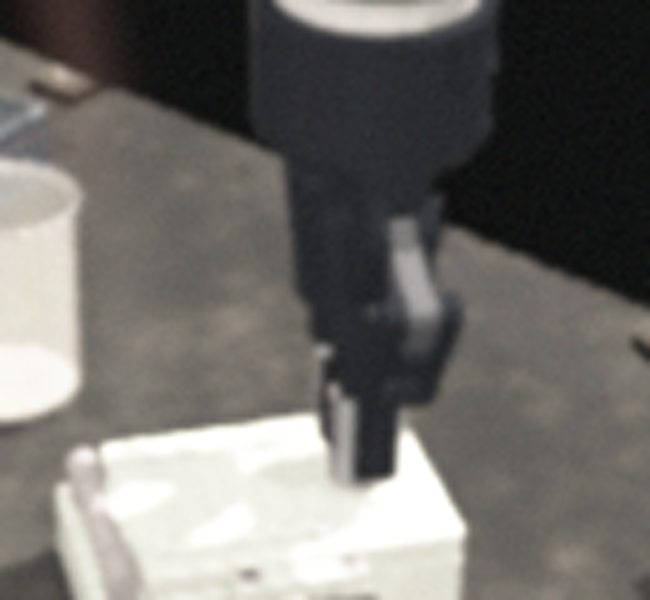

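The last picture shows the fingers around the head at (360,475), down on the shut upper half. TCP z is 0.047, exactly the home height, with 10 N. I'll let it settle for a moment and check before handing in.

```bash
python3 -m jog '[[[0,0.03,0],0],[[0,0.03,0],0],[[0,0.03,0],0],[[0,0.03,0],0],[[0,0.03,0],0],[[0,0.03,0],0]]' && python3 -c "
from h import *
to(); print(workorder.sign_off())"
```

```text
t: 15.32
tcp_pos: [0.5454, 0.244, 0.047]
tool_rot: [0.329, -0.626, 0.626, -0.329]
force: [-2.8, -0.5, 9.3]
finger_gap: 0.236
phi -0.6028 tcp [0.5454 0.244  0.047 ] F [-2.8 -0.5  9.3] gap 0.236 t 15.3167
in jig [-0.0344  0.0001]
the job is handed in; nothing more can be done
None
```

I loaded the jig and handed the job in at t = 15.3 s. The gripper is still holding the pin's head and pressing it down with about 9–10 N. `sign_off` gives no verdict, so the results below come from my own last readings.

- **Carriage:** I pushed it home against its stop with about 10.7 N. The tool ended at jig y = 0.122 m; I had calculated 0.1225 m.
- **Upper half:** It is shut. Pressing with up to 30 N left the tool at 0.041 m, the height of the shut top face, and the pictures show it lying flat.
- **Pin:** It went through both holes without snagging. Contact began at tool height 0.047 m, which puts the foot at about 7 mm, its home height. The tool stood about 0.6 mm from the hole axis along jig x and 0.1 mm along y.
- **Grip:** I set it to 70 N, and the gap held steady at 0.236.
- **Bystanders:** The tool was never driven at the stopwatch, beaker or gauge block. The beaker stood in place in the last picture; the other two were outside it.

Two checks did not agree fully:
- **Pin offset above the hole:** The scene camera put the pin about 2 mm off along jig x, while the top camera showed almost no error. I corrected by about 1.5 mm, and it then entered without contact.
- **Grasping force:** I read 6 N upward while gripping the pin in its stand. I took this to be the pads swinging forward as they closed, but did not confirm it.

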